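Dip the gearbox oil gauge and show its tip

ROBOT

A 6-joint arm with a two-finger parallel gripper is mounted at the origin on the work surface. World frame = base frame: x ahead of the robot, y to its left, z up, the work surface at z = 0. Lengths are in mm, angles in rad, forces in N, time in s.
With the tool pointing down it reaches from about 400 to 925 mm from the base axis. Payload 12.5 kg.
Tool frame: the origin (TCP) lies midway between the tips of the shut fingers; the grasp point (between the pads) lies 19 mm behind it (env.grip_depth is the distance from the TCP to the grasp point, in mm); z points along the fingers, y is the line along which they close (so a half turn about z gives the same grasp; the last joint's range is limited). The gripper opens to 95 mm and grips with 3 to 60 N. Pads are 20 mm wide; open, the fingers measure 119 mm over their backs; the gripper's body (75 mm by 180 mm) begins 59 mm behind the grasp point.
Start: joints at [1.117, 0.491, 1.559, -0, 1.092, -0.106], TCP at [213.003, 587.602, 214.661] pointing down, gripper open.
Joint ranges: [-3.1, 3.1], [-0.84, 2.19], [0.05, 2.79], [-1.13, 4.28], [0.06, 2.93], [-2.69, 2.69]. Speed limits (rad/s): [2.22, 2.22, 2.79, 3.14, 3.14, 3.14].

INTERFACE

Orientations are given as [roll, pitch, yaw] about the fixed x, y, z axes, in that order (R = Rz(yaw) Ry(pitch) Rx(roll)).
In Python, from cell import monitor, viewer, order, env gives the robot as it stands.
- The arm moves only by the tool move_arm, never from a script. Its argument "moves" is one flat list of numbers, 4 for each row, row after row: the shift along the tool's x, y, z normalised to -1 to 1, where 1 is 0.15 m, then the turn about the tool's z normalised to -1 to 1, where 1 is pi/2 rad. A call has 1 to 10 rows; each row shifts and turns the commanded pose from where the row before left it, along the tool's axes as they then stand; what a row does not reach is not made up. A row lasts 1/8 s, in which the tool goes at most 62.5 mm and 10.7 degrees, less where a joint would pass 70% of its speed; a pose out of reach is approached as far as the arm can. A call with a number of a shift or a turn outside -1 to 1 is refused whole. A call with a gripper value outside its range is refused whole. "claw" is the finger opening in mm, from 0 to 95.1, set as the call begins (left out, the last holds). The fingers move at their own pace and stop on an object; the grip force is fixed at half the most. Time passes only in rows, so rows that do not move let the fingers close. It gives the time, the measured TCP pose, the force, the opening and the grip force at its end, in the units of the state.
- monitor.state(): the state, without advancing time (a new reading comes with each control period).
- viewer.read_camera(name): name is "scene" or "top" or "wrist"; returns the picture (384x512x3 uint8, red, green, blue); there is no depth.
- viewer.camera_info(name): a dict with "K" (3x3 intrinsics, pixels), "camera_from_world" (4x4, takes a point from world to camera coordinates). Camera axes: x right, y down, z forward; pixel columns grow to the right and rows downward; lengths in mm; the calibration is good to about 2 mm. A picture is of the moment at which its call begins: read the wrist's pose just before it. camera_info takes no time and is no camera call; for the wrist camera it gives the pose at the moment of the call.
- order.job_done(): hands the job in; it is judged then, once.
The state is a dict: "t": time; "joints": joint angles; "qvel": joint speeds; "tau": joint torques, N m; "eef_pos": TCP position; "tcp_rot": TCP orientation; "ft_force": force on the tool from outside, world axes, zero at the start; "moment": the same for the moment, N m; "opening": opening from 0.0 (shut) to 1.0 (fully open); "grip_force": force on a finger pad.
Only numpy, scipy, OpenCV 4.12 (cv2) and the standard library are available. Lean on these libraries where they do the work, as an engineer would, in place of code of your own. Each camera call takes 0.05 s, during which the arm holds its last target. There are 200 camera calls.

TASK

Pull the yellow-handled gauge rod straight out of its holder, against the sprung plunger, and slide it gently down the slanting guide tube on the blue gearbox until its brass collar stops on the funnel's rim. Then draw it right out again and show it for reading: finish while holding the rod still and level, its tip a few centimetres up to a hand's breadth above the middle of the white drip dish, touching nothing but the gripper. Leave the cans, tubs, spanner and brass silencer where they are.

Things in the scene. Friction and masses are not known exactly. Their poses are not given: they have to be found in the camera images.
- rod: Gauge rod, 90 g. Origin: centre of the stop face of its brass collar (44 mm dia., at x -6 to 0 mm); +x along the rod to the tip, z up while parked. Rod 12 mm dia. from x 0 to 40 mm, then 6 mm to x 120, ending in a 12 mm ball centred at x 120 (end at x 126). Behind the collar a 12 mm neck, then the yellow handle bar: x -80 to -20 mm, 16 mm wide (y), 24 mm tall (z). Starts level in its holder.
- rod_grip (a point): Middle of the yellow handle of the rod, on the rod's axis (x -50 mm in the rod's frame).
- rod_tip (a point): End of the rod's ball tip, on its axis (x +126 mm in the rod's frame).
- holder: Fixed aluminium holder. Origin on the table below the parked rod's collar face; +x is where the parked tip points, z up; parked rod's axis is 75 mm above the table. Base plate x -20 to 150, 80 wide, 12 high. Open-topped saddle fork under the rod at x 16 to 28 (cheeks to 80 high). Socket block x 95 to 137, 38 wide, 91 high, round the ball tip (bore 18 wide, open to -x).
- socket (a point): Where the end of the ball tip lies while parked. On the socket block a sprung plunger (black button on top, up to 117 mm high) snaps in behind the ball: pull the rod level and straight out along the holder's -x by at least 40 mm, about 5 to 15 N until the ball has passed the plunger; only then can it be lifted.
- guide: Fixed square steel guide tube with a red funnel mouth, on the gearbox. Origin: centre of the funnel's rim, 190 mm above the table; +x points down the tube along its axis, 45 degrees below horizontal; y is horizontal. Funnel 34 mm wide inside at the rim, narrowing over 18 mm to a 16 mm square bore; 130 mm deep in all: the rod goes in, x along x, until the collar rests on the rim.
- gearbox: Fixed blue gearbox: foot plate 180 x 140 mm, body 160 x 120 mm, 85 mm high, centred 95 mm along its +x from its origin (on the table; the guide's mouth is above x 10 mm). Its +x is the horizontal direction of the guide's +x, z up. A 50 mm boss on top carries the tube; a shaft end sticks out 65 mm from its +y side, 45 mm up.
- dish: Shallow white round drip dish, 120 mm in diameter, 18 mm high, fixed; origin under its centre.
- dish_mid (a point): Centre of the dish at rim height, 18 mm above the table.
- can_a: Bystander: food can, 74 mm diameter, 100 mm high; origin under its centre.
- can_b: Bystander: food can with white lid, 74 mm diameter, 100 mm high; origin under its centre.
- can_c: Bystander: food can, 74 mm diameter, 100 mm high; origin under its centre.
- tub_a: Bystander: white tub with yellow label, 90 mm diameter, 80 mm high; origin under its centre.
- tub_b: Bystander: white tub, 90 mm diameter, 80 mm high; origin under its centre.
- spanner: Bystander: steel spanner lying flat, 150 mm long along its x.
- muffler: Bystander: small brass air silencer, 26 mm diameter, 36 mm high; origin under its centre.

How it is judged (in metres and radians):
On the way, in this order (a step that is already met when the one before it is completed fails the run):
1. the rod is held by the fingers and pulled out of the holder: its tip at least 50 mm from where it was parked (contact force between the fingers and rod above 1 N and distance between rod_tip and socket above 0.05 m), for 0.1 s.
2. the rod is down the guide tube, its collar on the rim: collar face within 6 mm of the mouth's centre along the tube and 6 mm across, rod in line within 0.12 rad, held (contact force between the fingers and rod above 1 N and x of rod in the frame of guide above -0.006 m and distance between rod and guide below 0.0085 m and angle between the x axis of rod and the x axis of guide, either way round below 0.12 rad), for 0.2 s.
3. the rod is drawn out, its tip clear of the mouth, held (contact force between the fingers and rod above 1 N and x of rod_tip in the frame of guide below -0.01 m), for 0.1 s.
At the end, for the whole second after the job is handed in: The fingers hold the rod (more than 1 N), nothing else touches it; its axis is level within 0.17 rad (10 degrees); the end of its tip is within 45 mm sideways of the dish's centre and 35 to 170 mm above the table; it is still (under 0.03 m/s, 0.2 rad/s); no bystander has moved 30 mm (contact force between the fingers and rod above 1 N and angle between rod's own x axis and vertical between 1.4 and 1.742 rad and horizontal distance between rod_tip and dish_mid below 0.045 m and height (world z) of rod_tip between 0.035 and 0.17 m and linear speed of rod below 0.03 m/s and angular speed of rod below 0.2 rad/s and contact force between rod and dish below 0.05 N and contact force between rod and gearbox below 0.05 N and contact force between rod and holder below 0.05 N and contact force between rod and can_a below 0.05 N and contact force between rod and can_b below 0.05 N and contact force between rod and can_c below 0.05 N and contact force between rod and tub_a below 0.05 N and contact force between rod and tub_b below 0.05 N and contact force between rod and spanner below 0.05 N and contact force between rod and muffler below 0.05 N and distance of each of can_a, can_b, can_c, tub_a, tub_b, spanner, muffler from where it was at the start of the episode below 0.03 m); the arm keeps its last pose, push and grip.
It fails at once if the rod is rammed into the guide tube (over 45 N) (contact force between rod and guide above 45 N).
It fails at once if a can, tub, spanner or silencer is shoved (30 mm or more) (distance of any of can_a, can_b, can_c, tub_a, tub_b, spanner, muffler from where it was at the start of the episode above 0.03 m).
It also fails if it takes over 64 s, if anything falls off the work surface, if the arm or the gripper's body presses on something with over 40 N, if the wrist force passes 120 N, or if a joint passes its speed limit or range.

## Working session

There is one attempt and no reset: what is moved stays moved. The work goes in short steps, Python scripts to look and compute and a tool call to move; the robot and the scene stay as the last step left them, time stands still between calls to the robot, and variables do not carry over. Pictures are saved under pics/ and viewed, at most 10 in all, crops included, and the job is handed in when it is done.

Besides the shell and the picture viewer there is one more tool, called after "Call:" as name(argument=value, ...), one argument or row to a line, values as JSON. move_arm: Moves the arm, as the interface text tells. Scaled input: -1 to 1 covers 0.15 m each way for a shift and pi/2 rad each way for a turn. Its arguments: {"type":"object","properties":{"moves":{"type":"array"},"claw":{"type":"number"}},"required":["moves"]}

```bash
mkdir -p pics; ls
python3 - <<'E'
from cell import monitor,viewer,order,env
import cv2,numpy as np
print(monitor.state())
for n in("scene","top"):
    im=viewer.read_camera(n); i=viewer.camera_info(n); print(n,np.round(i["K"],1).tolist(),np.round(i["camera_from_world"],3).tolist())
    cv2.imwrite(f"pics/{n}0.png",cv2.resize(im[:,:,::-1],(800,600),interpolation=cv2.INTER_CUBIC))
E
```

```text
pics
{'t': 0.0, 'joints': array([ 1.11741026e+00,  4.91560000e-01,  1.55946294e+00, -5.15131553e-05,
        1.09170477e+00, -1.05587899e-01]), 'qvel': array([ 2.06071715e-04, -1.60753315e-03,  8.04240358e-04, -4.77353837e-04,
       -1.51777942e-03, -9.38201065e-05]), 'tau': array([-1.24952228e-03, -6.12658381e+01, -2.58171755e+01,  6.90958207e-02,
        4.83773765e-02, -1.10955170e-04]), 'eef_pos': array([212.8895837 , 587.35544028, 214.05683441]), 'tcp_rot': array([-3.14045911e+00, -7.41930593e-05,  2.79381822e+00]), 'ft_force': array([-0.20013578,  0.50532143,  1.014085  ]), 'moment': array([-0.02126705,  0.00687783,  0.03571956]), 'grip_force': 0.0, 'opening': 1.0001416516176265}
scene [[431.5, 0.0, 253.3], [0.0, 431.5, 196.6], [0.0, 0.0, 1.0]] [[-0.486, 0.873, -0.022, 294.602], [0.501, 0.258, -0.826, -203.224], [-0.716, -0.413, -0.563, 1795.23], [0.0, 0.0, 0.0, 1.0]]
top [[459.1, 0.0, 258.3], [0.0, 459.1, 196.5], [0.0, 0.0, 1.0]] [[-0.024, -1.0, -0.018, 18.009], [-0.986, 0.027, -0.162, 606.055], [0.163, 0.014, -0.987, 1905.641], [0.0, 0.0, 0.0, 1.0]]
```

View pics/scene0.png

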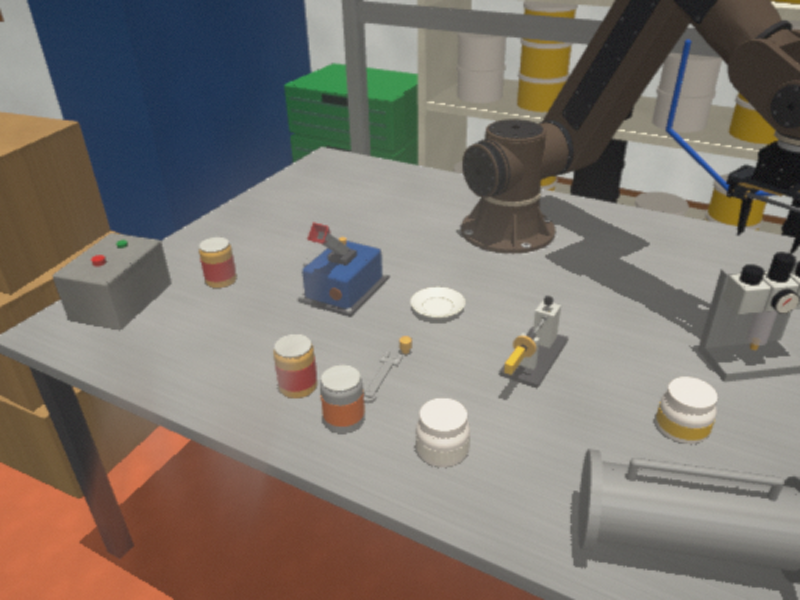

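View pics/top0.png

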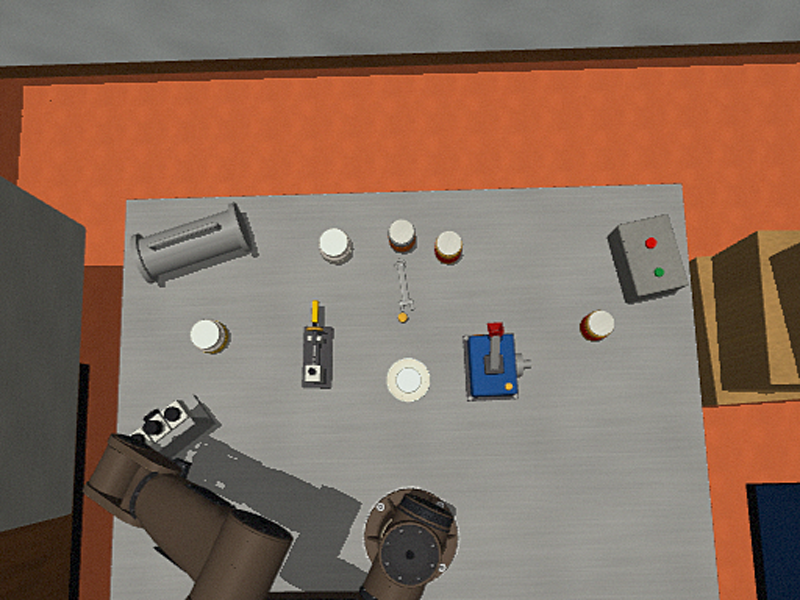

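The top view (800x600) shows the holder with its handle end at (316,302), its base corners around (303-333,326-388) and its socket top at (313,372). The gearbox funnel is at (496,328), the dish at (408,380), and the tubs and cans are well clear. Tips of both holder and guide point towards the robot. The arm can't tilt, so I'll pivot the rod in the fingers by pressing its tip against something.

```bash
cat > h.py <<'E'
from cell import monitor,viewer,order,env
import cv2,numpy as np
from scipy.spatial.transform import Rotation as R
def ray(info,u,v,z):
    K,T=np.array(info["K"]),np.array(info["camera_from_world"])
    d=T[:3,:3].T@np.linalg.solve(K,[u,v,1]); c=-T[:3,:3].T@T[:3,3]
    return c+d*(z-c[2])/d[2]
def proj(info,p):
    K,T=np.array(info["K"]),np.array(info["camera_from_world"])
    q=K@(T[:3,:3]@np.asarray(p,float)+T[:3,3]); return q[:2]/q[2]
E
python3 - <<'E'
from h import *
i=viewer.camera_info("top");s=viewer.camera_info("scene")
P=lambda n,u,v,z,c=i: print(n,ray(c,u*.64,v*.64,z).round(0))
P("handle end",316,302,87);P("handle near",316,324,87);P("sock top",313,372,100);P("button",313.5,372,117)
for c in((306,327),(333,327),(303,388),(331,388)):P("base",*c,12)
P("dish",408,380,18);P("funnel top",496,323,200);P("funnel",496,329,190)
for c in((465,337),(468,400),(519,398)):P("foot",*c,5)
P("shaft",528,364,45)
P("canr",598,322,100);P("muff",403,317,36);P("tub",208,336,80);P("can",448,245,100)
P("S handle end",511,369,75,s);P("S handle near",529,346,75,s);P("S button",548,300,117,s);P("S dish",438,303,18,s);P("S funnel",318,236,190,s)
st=monitor.state();w=viewer.camera_info("wrist");print(np.array(w["K"]).round(1).tolist())
T=np.eye(4);T[:3,:3]=R.from_euler("xyz",st["tcp_rot"]).as_matrix();T[:3,3]=st["eef_pos"]
print((np.array(w["camera_from_world"])@T).round(3)); print(env.grip_depth)
E
```

```text
handle end [620. 237.  87.]
handle near [560. 237.  87.]
sock top [432. 244. 100.]
button [430. 240. 117.]
base [564. 275.  12.]
base [562. 200.  12.]
base [395. 284.  12.]
base [393. 207.  12.]
dish [410.  -4.  18.]
funnel top [ 535. -229.  200.]
funnel [ 521. -230.  190.]
foot [ 525. -164.    5.]
foot [ 352. -166.    5.]
foot [ 354. -305.    5.]
shaft [ 443. -328.   45.]
canr [ 544. -509.  100.]
muff [581.   5.  36.]
tub [537. 528.  80.]
can [ 764. -122.  100.]
S handle end [623. 247.  75.]
S handle near [544. 253.  75.]
S button [442. 250. 117.]
S dish [417.   2.  18.]
S funnel [ 538. -217.  190.]
[[302.4, 0.0, 256.4], [0.0, 302.4, 193.9], [0.0, 0.0, 1.0]]
[[-0.00000e+00  1.00000e+00  2.00000e-03  3.65000e-01]
 [-9.61000e-01  0.00000e+00 -2.75000e-01  2.89890e+01]
 [-2.75000e-01 -1.00000e-03  9.61000e-01  1.85211e+02]
 [ 0.00000e+00  0.00000e+00  0.00000e+00  1.00000e+00]]
18.8
```

```bash
cat >> h.py <<'E'
def rel(target,yaw=None,step=50):
    s=monitor.state();M=R.from_euler("xyz",s["tcp_rot"]).as_matrix()
    d=M.T@(np.array(target,float)-s["eef_pos"]);n=int(np.ceil(np.linalg.norm(d)/step))
    print("pos",s["eef_pos"].round(1),"yaw",round(s["tcp_rot"][2],3),"t",round(s["t"],2),"| rows",n,"each",(d/150/n).round(4))
    if yaw is not None: print("turn norm",round(((s["tcp_rot"][2]-yaw+np.pi)%(2*np.pi)-np.pi)/(np.pi/2),4))
E
python3 - <<'E'
from h import *
rel((575,238,230),3.09,58)
E
```

```text
pos [212.9 587.4 214.1] yaw 2.794 t 0.1 | rows 9 each [-0.3404 -0.1519 -0.0117]
turn norm -0.1886
```

Call:
move_arm(
  moves=[-0.34,-0.152,-0.012,0,-0.34,-0.152,-0.012,0,-0.34,-0.152,-0.012,0,-0.34,-0.152,-0.012,0,-0.34,-0.152,-0.012,0,-0.34,-0.152,-0.012,0,-0.34,-0.152,-0.012,0,-0.34,-0.152,-0.012,0,-0.34,-0.152,-0.012,-0.09,0,0,0,-0.1],
  claw=60,
)

```text
t: 1.35
eef_pos: [576.8, 235.4, 230.2]
tcp_rot: [-3.141, -0.0, 3.093]
ft_force: [-0.4, -0.0, -0.7]
opening: 0.634
grip_force: 0.0
```

Run:
```python
from h import *
import json
i=viewer.camera_info("wrist");im=viewer.read_camera("wrist")
print(monitor.state()["eef_pos"],monitor.state()["tcp_rot"])
json.dump({k:np.array(v).tolist() for k,v in i.items() if k in("K","camera_from_world")},open("w1.json","w"))
cv2.imwrite("pics/w1.png",cv2.resize(im[:,:,::-1],(800,600),interpolation=cv2.INTER_CUBIC))
```

```text
[575.60857535 236.5121829  230.14279994] [-3.14127927e+00 -8.36861476e-04  3.10188668e+00]
```

View pics/w1.png

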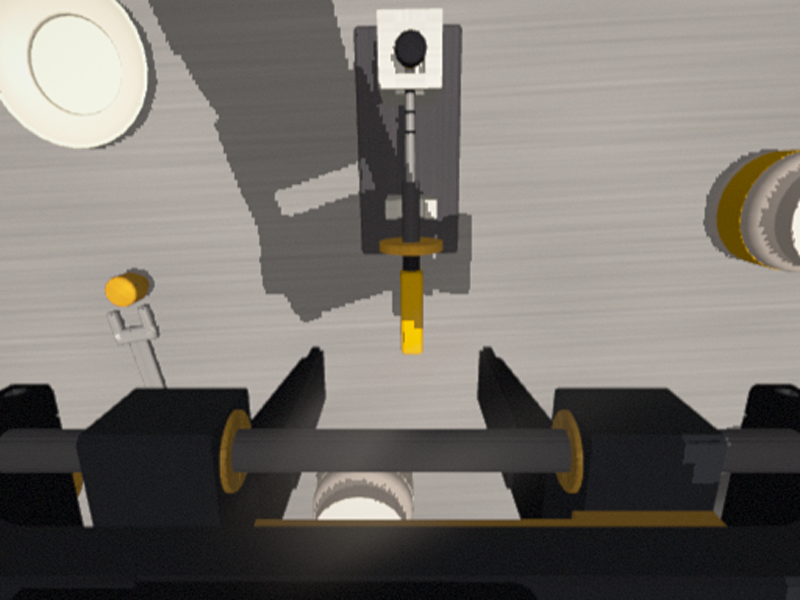

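The wrist view shows the handle top at (411.5,271)-(412,353), the collar at (411,243), the socket block (378-442,10-88) and the dish centre near (75,65).

Run:
```python
from h import *
import json
i=json.load(open("w1.json"))
P=lambda n,u,v,z: print(n,ray(i,u*.64,v*.64,z).round(1))
P("hnear",411.5,271,87);P("hend",412,353,87);P("collar",411,247,75);P("rod sock",410.5,93,78)
P("sock bot",410,84,91);P("sockTL",378,10,91);P("sockTR",442,9,91);P("sockBL",379,87,91);P("sockBR",442,87,91);P("baseL",363,252,12);P("baseR",457,252,12);P("baseTL",356,27,12);P("baseTR",462,25,12);P("dish",75,63,15)
P("muff",121,290,36)
```

```text
hnear [565.3 243.   87. ]
hend [624.7 240.8  87. ]
collar [550.9 243.5  75. ]
rod sock [453.  247.2  78. ]
sock bot [449.8 246.8  91. ]
sockTL [409.6 230.   91. ]
sockTR [410.9 267.   91. ]
sockBL [450.5 228.1  91. ]
sockBR [452.4 266.   91. ]
baseL [563.3 204.3  12. ]
baseR [567.1 282.1  12. ]
baseTL [397.2 210.9  12. ]
baseTR [399.7 288.4  12. ]
dish [411.5   1.2  15. ]
muff [580.5  11.8  36. ]
```

Run:
```python
from h import *
rel((596,242,100),3.104);rel((596,242,56),3.104)
```

```text
pos [575.6 236.5 230.1] yaw 3.102 t 1.4 | rows 3 each [-0.045   0.0141  0.2892]
turn norm -0.0013
pos [575.6 236.5 230.1] yaw 3.102 t 1.4 | rows 4 each [-0.0338  0.0106  0.2902]
turn norm -0.0013
```

Call:
move_arm(
  moves=[-0.135,0.042,0.1,0,0,0,0.3,0,0,0,0.3,0,0,0,0.25,0,0,0,0.2,0,0,0,0,0],
)

```text
t: 2.15
eef_pos: [593.7, 243.6, 56.3]
tcp_rot: [-3.14, -0.004, 3.091]
ft_force: [-0.5, -0.3, 0.2]
opening: 0.63
grip_force: 0.0
```

Run:
```python
from h import *
rel((596,242,56),3.104)
```

```text
pos [593.7 243.6  56.3] yaw 3.091 t 2.15 | rows 1 each [-0.0159 -0.01    0.002 ]
turn norm -0.0084
```

Call:
move_arm(
  moves=[0,0,0,-0.005,0,0,0,0,0,0,0,0,0,0,0,0,0,0,0,0,0,0,0,0,0,0,0,0,0,0,0,0],
  claw=5,
)

```text
t: 3.15
eef_pos: [595.2, 243.5, 58.4]
tcp_rot: [3.142, 0.0, 3.1]
ft_force: [0.4, -1.9, 1.6]
opening: 0.165
grip_force: 29.9
```

Run:
```python
from h import *
rel((660,239.6,56),3.104)
print(monitor.state()["ft_force"],monitor.state()["moment"])
```

```text
pos [595.2 243.5  58.4] yaw 3.1 t 3.15 | rows 2 each [-0.2164 -0.0041  0.0081]
turn norm -0.0025
[ 0.3717641  -1.85993544  1.63389665] [-0.20126943  0.03589294  0.04387939]
```

Call:
move_arm(
  moves=[-0.04,0,0,0,-0.06,0,0,0,-0.08,0,0,0,-0.08,0,0,0,-0.1,0,0,0,-0.1,0,0,0,0,0,0,0],
)

```text
t: 4.03
eef_pos: [665.1, 240.4, 57.9]
tcp_rot: [3.141, 0.0, 3.099]
ft_force: [-0.1, 0.7, -1.2]
opening: 0.17
grip_force: 29.9
```

Run:
```python
from h import *
import json
i=viewer.camera_info("wrist");im=viewer.read_camera("wrist")
s=monitor.state();print(s["eef_pos"],s["tcp_rot"],s["grip_force"],s["ft_force"])
json.dump({k:np.array(v).tolist() for k,v in i.items() if k in("K","camera_from_world")},open("w2.json","w"))
cv2.imwrite("pics/w2.png",cv2.resize(im[:,:,::-1],(800,600),interpolation=cv2.INTER_CUBIC))
```

```text
[664.26314632 240.44803735  57.846546  ] [-3.14156631e+00 -2.60247466e-04  3.09970211e+00] 29.929820001125336 [-1.59097022 -0.17158833 -1.77570366]
```

View pics/w2.png

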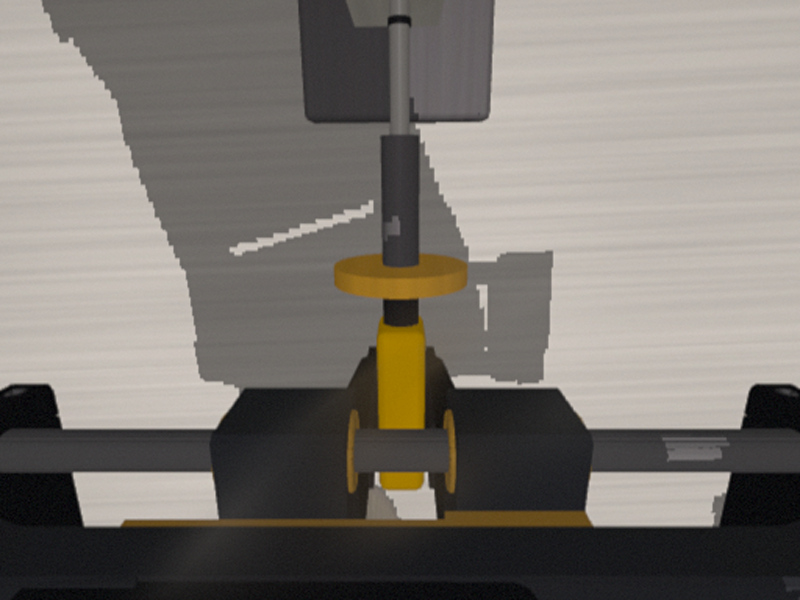

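The rod is out and still gripped, straight in line: collar at (400,270), 12→6 mm step at (400,135), and the socket's lower edge at about row 25. To tip the rod 45°, I'll put the ball back just inside the socket's mouth and raise the handle, so it pivots in the pads.

Run:
```python
from h import *
import json
i=json.load(open("w2.json"))
P=lambda n,u,v,z: print(n,ray(i,u*.64,v*.64,z).round(1))
P("step",400,135,79);P("step",400,135,75);P("collar front top",400,256,97);P("handle front",401,320,87);P("base edge",398,121,10)
rel((666,240,56),3.104)
i=json.load(open("w1.json"));P=lambda n,u,v,z: print(n,ray(i,u*.64,v*.64,z).round(1))
P("button",410,47,117)
```

```text
step [576.9 243.9  79. ]
step [576.7 243.9  75. ]
collar front top [610.  242.5  97. ]
handle front [632.1 241.9  87. ]
base edge [566.8 243.3  10. ]
pos [664.3 240.4  57.8] yaw 3.1 t 4.08 | rows 1 each [-0.0117 -0.0025  0.0123]
turn norm -0.0027
button [435.5 247.  117. ]
```

Call:
move_arm(
  moves=[0.1,0,0,0,0.1,0,0,0,0.08,0,0,0,0.06,0,0,0,0,0,0,0],
)

```text
t: 4.7
eef_pos: [612.8, 243.0, 58.6]
tcp_rot: [3.141, 0.0, 3.1]
ft_force: [-0.1, 0.5, -1.0]
opening: 0.168
grip_force: 30.0
```

Run:
```python
from h import *
rel((613,242,57.8),3.104)
print(monitor.state()["ft_force"])
```

```text
pos [612.8 243.   58.6] yaw 3.1 t 4.7 | rows 1 each [-0.0014 -0.0065  0.0056]
turn norm -0.0023
[-0.14729063  0.52646476 -1.04594213]
```

No contact jam. First half of the arc:

Call:
move_arm(
  moves=[0.004,0,-0.098,0,0.013,0,-0.097,0,0.021,0,-0.096,0,0.03,0,-0.094,0,0.038,0,-0.091,0,0,0,0,0],
)

```text
t: 5.45
eef_pos: [597.1, 243.6, 131.2]
tcp_rot: [3.141, 0.001, 3.1]
ft_force: [0.6, 0.8, -0.6]
opening: 0.167
grip_force: 30.0
```

Run:
```python
from h import *
im=viewer.read_camera("scene")
cv2.imwrite("pics/s2.png",cv2.resize(im[150:260,290:400,::-1],(600,600),interpolation=cv2.INTER_CUBIC))
print(monitor.state()["ft_force"],monitor.state()["moment"])
```

```text
[-0.17954456  0.36517175 -1.35519666] [ 0.04173202 -0.0665686   0.0162027 ]
```

View pics/s2.png

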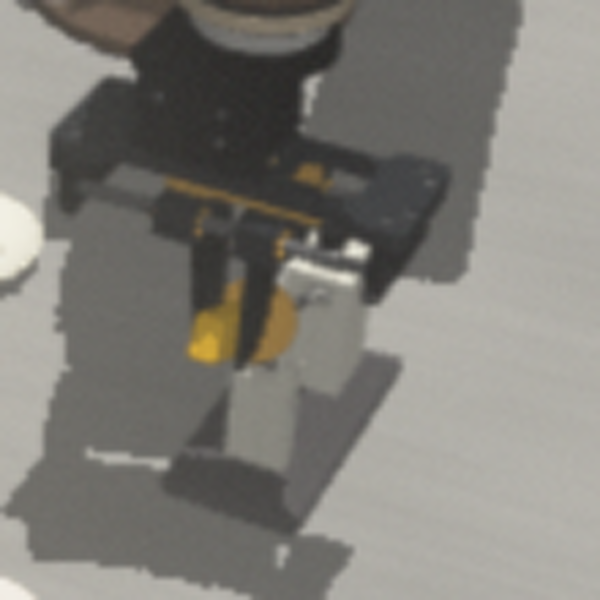

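Run:
```python
from h import *
s=viewer.camera_info("scene")
f=lambda p:((proj(s,p)-[290,150])*600/110).round(0)
st=monitor.state();G=st["eef_pos"]+[0,0,18.8];print(G)
for a in (0,5,10,15,20,25):
    c,n=np.cos(np.radians(a)),np.sin(np.radians(a))
    q=lambda x:f(G+np.array([-c*(x+49),0.037*c*(x+49),-n*(x+49)]))
    print(a,"ball",q(120),"collar",q(0),"handle end",q(-80))
print("face top",f((451,246.8,91)))
```

```text
[597.10003501 243.5251473  149.22189263]
0 ball [345. 168.] collar [262. 276.] handle end [200. 356.]
5 ball [341. 191.] collar [261. 283.] handle end [201. 352.]
10 ball [337. 214.] collar [260. 290.] handle end [201. 347.]
15 ball [333. 238.] collar [259. 297.] handle end [202. 342.]
20 ball [327. 263.] collar [257. 305.] handle end [203. 337.]
25 ball [321. 288.] collar [255. 313.] handle end [205. 332.]
face top [315. 274.]
```

The image matches a 25° tilt with the ball at the socket mouth (318,290). The pivot works, so I'll carry on.

Call:
move_arm(
  moves=[0.045,0,-0.087,0,0.053,0,-0.083,0,0.06,0,-0.078,0,0.066,0,-0.072,0,0.035,0,-0.034,0,0,0,0,0],
)

```text
t: 6.25
eef_pos: [558.2, 245.2, 183.5]
tcp_rot: [3.141, 0.001, 3.1]
ft_force: [-0.0, -0.8, -1.7]
opening: 0.167
grip_force: 30.0
```

```bash
cat >> h.py <<'E'
def tilt(show=None):
    """rod tilt from the scene camera: match yellow+brass pixels? -> print predictions, save crop"""
    s=viewer.camera_info("scene");st=monitor.state();im=viewer.read_camera("scene")
    G=st["eef_pos"]+[0,0,18.8];u=[-np.cos(st["tcp_rot"][2]),-np.sin(st["tcp_rot"][2])]
    o=np.clip(proj(s,G+[-60,0,-60])-55,0,[402,274]).astype(int)
    f=lambda p:((proj(s,p)-o)*600/110).round(0)
    for a in (35,40,45,50,55) if show is None else show:
        c,n=np.cos(np.radians(a)),np.sin(np.radians(a))
        q=lambda x:f(G-np.array([c*u[0],c*u[1],n])*(x+49))
        print(a,"ball",q(120),"collar",q(0),"handle end",q(-80))
    return cv2.resize(im[o[1]:o[1]+110,o[0]:o[0]+110,::-1],(600,600),interpolation=cv2.INTER_CUBIC)
E
python3 - <<'E'
from h import *
st=monitor.state();print(st["eef_pos"],st["ft_force"])
E
```

```text
[558.24626239 245.22521426 183.50645504] [-0.04100179 -0.82027755 -1.7282471 ]
```

Call:
move_arm(
  moves=[-0.08,0,-0.08,0,-0.1,0,-0.1,0,-0.1,0,-0.2,0,0,0,-0.3,0,0,0,-0.3,0,0,0.35,0,0,0,0.38,0,0,0,0.38,0,0,0,0.38,0,0,0,0.38,0,0],
)

```text
t: 7.5
eef_pos: [612.1, 525.4, 329.7]
tcp_rot: [3.141, 0.0, 3.1]
ft_force: [0.8, 1.1, -1.1]
opening: 0.168
grip_force: 30.0
```

Run:
```python
from h import *
rel((610,-150,330),3.13)
```

```text
pos [612.1 525.4 329.7] yaw 3.1 t 7.5 | rows 14 each [-1.240e-02 -3.214e-01 -2.000e-04]
turn norm -0.0192
```

Call:
move_arm(
  moves=[0,-0.4,0,0,0,-0.4,0,0,0,-0.4,0,0,0,-0.4,0,0,0,-0.4,0,0,0,-0.4,0,0,0,-0.4,0,0,0,-0.4,0,0,0,-0.4,0,0,0,-0.4,0,0],
)

```text
t: 8.75
eef_pos: [587.1, -77.9, 330.0]
tcp_rot: [3.141, 0.001, 3.1]
ft_force: [0.1, 0.3, -0.7]
opening: 0.167
grip_force: 30.0
```

Call:
move_arm(
  moves=[0,-0.3,0,0,0,-0.2,0,0,0,0,0,-0.018,0,0,0,0],
)

```text
t: 9.25
eef_pos: [584.1, -150.4, 329.8]
tcp_rot: [3.141, 0.0, 3.129]
ft_force: [-0.9, 0.5, -0.7]
opening: 0.165
grip_force: 30.0
```

Run:
```python
from h import *
import json
i=viewer.camera_info("wrist");im=viewer.read_camera("wrist")
rel((610,-150,330),3.13)
json.dump({k:np.array(v).tolist() for k,v in i.items() if k in("K","camera_from_world")},open("w3.json","w"))
cv2.imwrite("pics/w3.png",cv2.resize(im[:,:,::-1],(800,600),interpolation=cv2.INTER_CUBIC))
cv2.imwrite("pics/s3.png",tilt())
```

```text
pos [ 584.1 -150.   329.8] yaw 3.129 t 9.3 | rows 1 each [-0.1724  0.0025 -0.0011]
turn norm -0.0007
35 ball [380. 309.] collar [279. 262.] handle end [202. 226.]
40 ball [373. 333.] collar [277. 269.] handle end [204. 221.]
45 ball [365. 356.] collar [275. 277.] handle end [206. 216.]
50 ball [356. 378.] collar [272. 284.] handle end [208. 211.]
55 ball [346. 400.] collar [269. 290.] handle end [210. 207.]
```

View pics/w3.png

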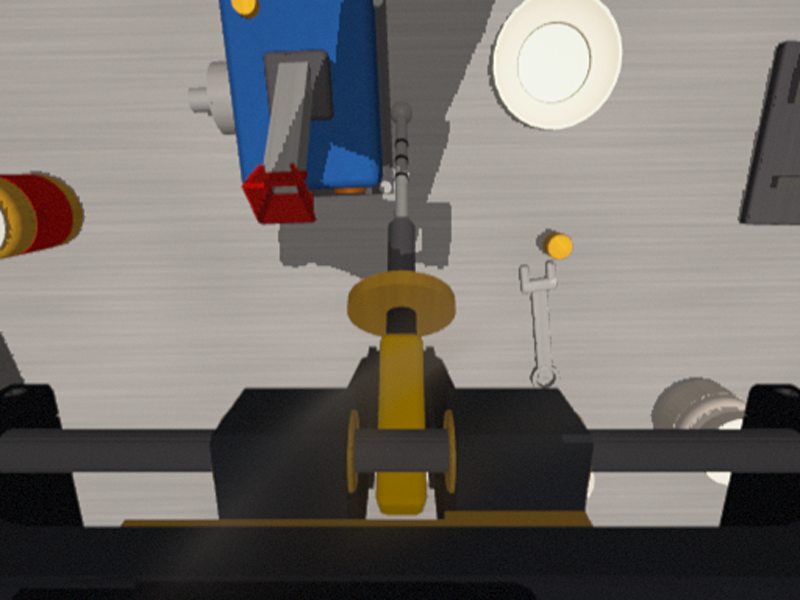

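View pics/s3.png

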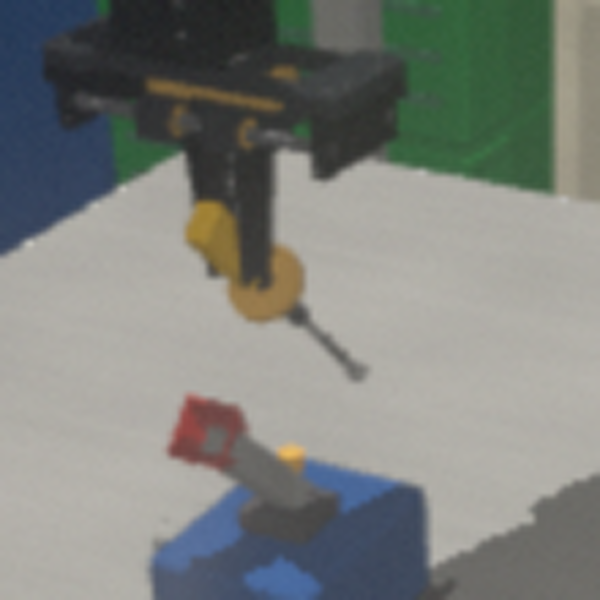

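The scene view puts the ball at (358,372), so the tilt is about 47–48°. The wrist view shows the funnel rim corners at (256,222), (315,219), (243,186) and (307,178), the ball at (401,111) and the dish at (556,62).

Run:
```python
from h import *
import json
i=json.load(open("w3.json"));s=viewer.camera_info("scene");t=viewer.camera_info("top")
P=lambda n,u,v,z,c=i: print(n,ray(c,u*.64,v*.64,z).round(1))
for z in(176,178):P("low",256,222,z);P("low",315,219,z)
for z in(202,204):P("up",243,186,z);P("up",307,178,z)
P("bodyL far",222,0,85);P("bodyL near",246,187,85);P("bodyR",382,183,85);P("bodyRfar",374,0,85)
P("dish",556,62,18)
st=monitor.state();G=st["eef_pos"]+[0,0,18.8]
for a in(43,45,47,49):
    c,n=np.cos(np.radians(a)),np.sin(np.radians(a))
    print(a,(proj(i,G+169*np.array([-c,.0126*c,-n]))/.64).round(1),(proj(i,G+49*np.array([-c,.0126*c,-n]))/.64).round(1))
im=viewer.read_camera("wrist");cv2.imwrite("pics/w3c.png",cv2.resize(im[90:160,140:220,::-1],(800,700)[:2],interpolation=cv2.INTER_CUBIC)[:600])
```

```text
low [ 539.3 -248.3  176. ]
low [ 537.8 -208.1  176. ]
low [ 539.1 -247.7  178. ]
low [ 537.6 -207.7  178. ]
up [ 514.7 -246.2  202. ]
up [ 510.4 -206.7  202. ]
up [ 514.6 -245.5  204. ]
up [ 510.4 -206.3  204. ]
bodyL far [ 378.8 -285.9   85. ]
bodyL near [ 519.2 -281.8   85. ]
bodyR [ 517.4 -165.7   85. ]
bodyRfar [ 380.3 -168.6   85. ]
dish [412.8  -4.7  18. ]
43 [401.8  77.8] [402.  279.6]
45 [401.8  87.8] [402.  281.8]
47 [401.7  97.6] [402.  284.1]
49 [401.7 107.3] [402.  286.4]
```

View pics/w3c.png

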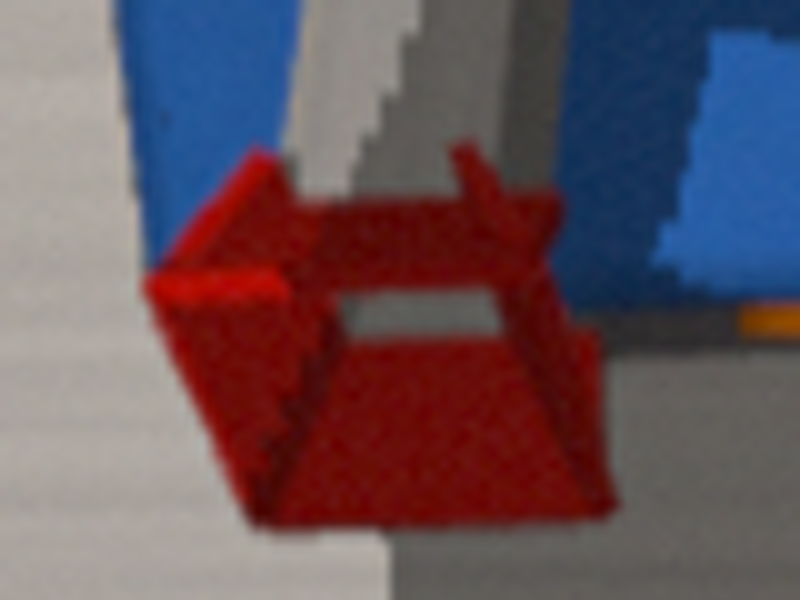

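The crop shows the rim's lower edge (255,525)-(612,515) and its upper edge (150,283)-(548,268), with the grey bore visible between them.

Run:
```python
from h import *
import json
i=json.load(open("w3.json"))
for h in (18,19,20):
    z=.707*h
    a=[ray(i,140+u/10,90+v/10,190-z) for u,v in((255,525),(612,515))]
    b=[ray(i,140+u/10,90+v/10,190+z) for u,v in((150,283),(548,268))]
    print(h,np.round(a,1).tolist(),np.round(b,1).tolist(),np.mean(a+b,0).round(1))
s=viewer.camera_info("scene");t=viewer.camera_info("top")
for p in ((527,-227,190),(523,-227,190)): print((proj(t,p)/.64).round(1),(proj(s,p)/.64).round(1))
```

```text
18 [[539.6, -246.2, 177.3], [539.1, -208.3, 177.3]] [[513.9, -246.4, 202.7], [513.0, -208.3, 202.7]] [ 526.4 -227.3  190. ]
19 [[539.7, -246.4, 176.6], [539.2, -208.5, 176.6]] [[513.9, -246.1, 203.4], [513.0, -208.2, 203.4]] [ 526.5 -227.3  190. ]
20 [[539.8, -246.6, 175.9], [539.2, -208.6, 175.9]] [[513.9, -245.9, 204.1], [513.0, -208.0, 204.1]] [ 526.5 -227.3  190. ]
[494.8 326.6] [317.  232.8]
[494.8 328.2] [318.1 232. ]
```

Run:
```python
from h import *
rel((671,-150,332),-3.118);rel((671,-224,332),-3.118)
```

```text
pos [ 584.2 -149.8  329.9] yaw 3.129 t 9.4 | rows 2 each [-0.2894  0.003  -0.0069]
turn norm -0.0228
pos [ 584.2 -149.8  329.9] yaw 3.129 t 9.4 | rows 3 each [-0.195  -0.1624 -0.0046]
turn norm -0.0228
```

Call:
move_arm(
  moves=[-0.29,0,-0.007,0,-0.29,0,-0.007,0,0,-0.24,0,0,0,-0.24,0,0,0,0,0,-0.023,0,0,0,0,0,0,0,0],
)

```text
t: 10.28
eef_pos: [670.2, -222.7, 332.2]
tcp_rot: [3.141, 0.0, -3.118]
ft_force: [0.3, 0.2, 0.1]
opening: 0.169
grip_force: 30.0
```

Run:
```python
from h import *
import json
i=viewer.camera_info("wrist");im=viewer.read_camera("wrist")
rel((650,-224,311),-3.118)
c=im[0:160,176:336,::-1];cv2.imwrite("pics/w4.png",cv2.resize(c,(600,600),interpolation=cv2.INTER_CUBIC))
st=monitor.state();G=st["eef_pos"]+[0,0,17.1]
f=lambda p:((proj(i,p)-[176,0])*3.75).round(0)
for a in(45,47,49,51):
    c,n=np.cos(np.radians(a)),np.sin(np.radians(a))
    print(a,f(G+169*np.array([-c,-.023*c,-n])),f(G+89*np.array([-c,-.023*c,-n])))
print("mouth",f((526.5,-227.3,190)))
```

```text
pos [ 670.2 -222.8  332.2] yaw -3.118 t 10.32 | rows 1 each [ 0.1348 -0.0047  0.1414]
turn norm 0.0001
45 [302. 212.] [301. 491.]
47 [302. 235.] [301. 503.]
49 [302. 258.] [301. 514.]
51 [302. 281.] [301. 525.]
mouth [297. 132.]
```

View pics/w4.png

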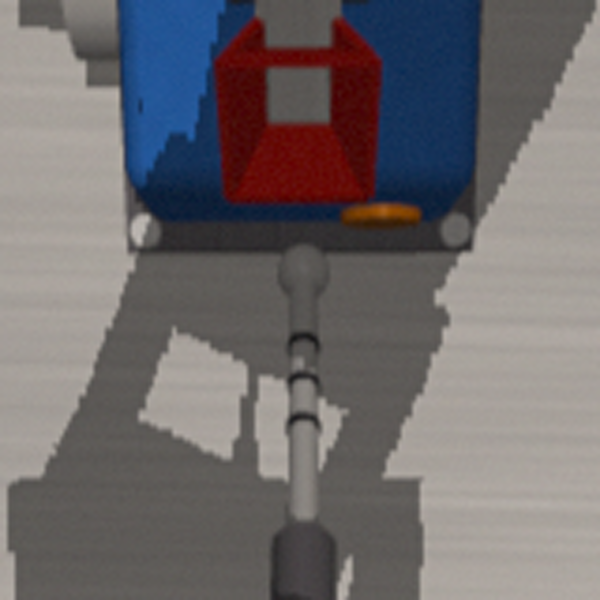

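The ball is at (303,270), which means a tilt of 50°, laterally in line with the funnel at x≈298. Now the tip goes into the funnel.

Call:
move_arm(
  moves=[0.08,-0.004,0.062,0,0.08,-0.004,0.062,0,0.06,0,0.06,0,0.06,0,0.06,0,0,0,0,0],
)

```text
t: 10.95
eef_pos: [627.7, -225.5, 295.3]
tcp_rot: [3.141, -0.001, -3.118]
ft_force: [0.7, 0.9, -1.2]
opening: 0.167
grip_force: 30.0
```

Run:
```python
from h import *
rel((617.3,-225.2,278.3));rel((595.5,-225.7,243.9));print(monitor.state()["ft_force"],monitor.state()["moment"])
```

```text
pos [ 627.7 -225.5  295.3] yaw -3.118 t 10.95 | rows 1 each [0.0694 0.0036 0.1131]
pos [ 627.7 -225.5  295.3] yaw -3.118 t 10.95 | rows 2 each [0.1073 0.0018 0.1713]
[ 0.68404665  0.85143904 -1.17789103] [ 0.01482816 -0.01945665 -0.04922886]
```

Call:
move_arm(
  moves=[0.035,0.001,0.056,0,0.035,0.001,0.056,0,0.036,0,0.057,0,0.036,0,0.057,0,0,0,0,0],
)

```text
t: 11.58
eef_pos: [605.9, -226.3, 260.7]
tcp_rot: [3.141, -0.002, -3.119]
ft_force: [-1.7, -0.3, -0.1]
opening: 0.163
grip_force: 30.0
```

Run:
```python
from h import *
rel((595.5,-225.7,243.9));rel((575.3,-226.2,221.7));print(monitor.state()["ft_force"],monitor.state()["moment"])
```

```text
pos [ 605.9 -226.3  260.7] yaw -3.119 t 11.57 | rows 1 each [0.0693 0.0055 0.1118]
pos [ 605.9 -226.3  260.7] yaw -3.119 t 11.57 | rows 1 each [0.2038 0.0051 0.2601]
[-1.68391163 -0.32861678 -0.05527333] [ 0.04853701  0.61075304 -0.01716216]
```

Call:
move_arm(
  moves=[0.035,0.003,0.056,0,0.035,0.003,0.056,0,0.045,0,0.05,0,0.045,0,0.05,0,0.044,0,0.048,0,0,0,0,0],
)

```text
t: 12.32
eef_pos: [575.4, -226.0, 221.6]
tcp_rot: [3.141, -0.002, -3.119]
ft_force: [-1.5, -0.1, -0.6]
opening: 0.165
grip_force: 30.0
```

Run:
```python
from h import *
rel((562.6,-226.5,209));print(monitor.state()["ft_force"],monitor.state()["moment"])
cv2.imwrite("pics/s5.png",tilt((40,45,50)))
```

```text
pos [ 575.4 -226.   221.6] yaw -3.119 t 12.32 | rows 1 each [ 0.0851 -0.0015  0.0842]
[-1.51441213 -0.11470568 -0.62446952] [ 0.03030201  0.64039276 -0.03218408]
40 ball [367. 321.] collar [275. 274.] handle end [206. 237.]
45 ball [360. 343.] collar [273. 281.] handle end [207. 233.]
50 ball [352. 365.] collar [271. 287.] handle end [209. 229.]
```

View pics/s5.png

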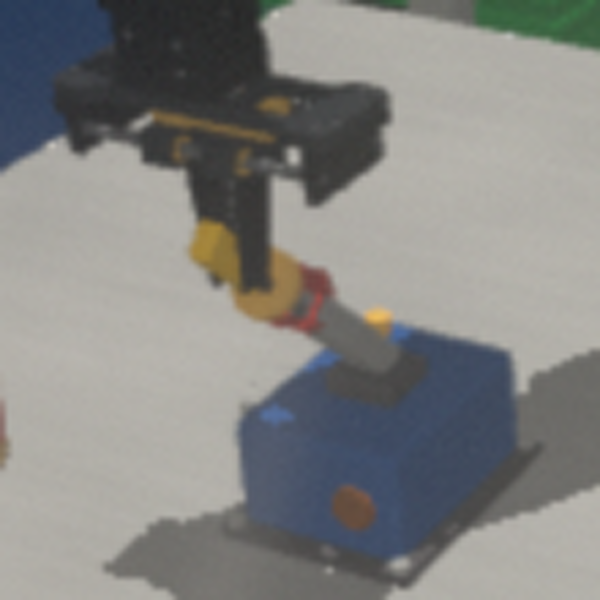

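The rod is seated in the funnel mouth, with the collar at (268,285) about 2 cm short of the red rim. I'll ease it down.

Call:
move_arm(
  moves=[0.025,0,0.025,0,0.025,0,0.025,0,0.02,0,0.02,0,0.01,0,0.01,0,0,0,0,0],
)

```text
t: 13.0
eef_pos: [563.9, -226.6, 210.7]
tcp_rot: [-3.141, 0.0, -3.119]
ft_force: [-4.0, -0.6, 3.6]
opening: 0.164
grip_force: 30.0
```

Call:
move_arm(
  moves=[0.005,0,0.005,0,0,0,0,0],
)

```text
t: 13.25
eef_pos: [563.5, -226.6, 210.0]
tcp_rot: [-3.141, 0.001, -3.119]
ft_force: [-2.9, -0.3, 4.5]
opening: 0.163
grip_force: 30.0
```

Call:
move_arm(
  moves=[0.006,0,0.006,0,0.006,0,0.006,0,0,0,0,0],
)

```text
t: 13.62
eef_pos: [561.7, -226.6, 208.3]
tcp_rot: [-3.141, 0.001, -3.119]
ft_force: [-2.8, -0.5, 5.2]
opening: 0.166
grip_force: 30.0
```

Call:
move_arm(
  moves=[0.006,0,0.006,0,0.006,0,0.006,0,0,0,0,0],
)

```text
t: 14.0
eef_pos: [559.9, -226.7, 206.5]
tcp_rot: [-3.141, 0.001, -3.119]
ft_force: [-1.9, -0.5, 5.9]
opening: 0.166
grip_force: 30.0
```

Call:
move_arm(
  moves=[0.006,0,0.006,0,0,0,0,0],
)

```text
t: 14.25
eef_pos: [559.0, -226.6, 205.6]
tcp_rot: [-3.141, 0.001, -3.119]
ft_force: [-3.5, 0.2, 5.7]
opening: 0.169
grip_force: 30.0
```

Call:
move_arm(
  moves=[0.006,0,0.006,0,0,0,0,0],
)

```text
t: 14.5
eef_pos: [558.1, -226.7, 204.7]
tcp_rot: [-3.141, 0.001, -3.119]
ft_force: [-2.9, -0.1, 5.4]
opening: 0.166
grip_force: 30.0
```

Call:
move_arm(
  moves=[0.006,0,0.006,0,0,0,0,0],
)

```text
t: 14.75
eef_pos: [557.8, -226.8, 204.4]
tcp_rot: [-3.141, 0.003, -3.119]
ft_force: [-1.5, 0.8, 9.1]
opening: 0.169
grip_force: 30.0
```

Call:
move_arm(
  moves=[0.004,0,0.004,0,0,0,0,0,0,0,0,0],
)

```text
t: 15.12
eef_pos: [557.8, -226.8, 204.4]
tcp_rot: [-3.14, 0.004, -3.119]
ft_force: [1.6, 2.6, 11.8]
opening: 0.164
grip_force: 30.0
```

Run:
```python
from h import *
i=viewer.camera_info("wrist");im=viewer.read_camera("wrist")
st=monitor.state();print(st["eef_pos"],st["ft_force"],st["moment"])
f=lambda p:((proj(i,p)-[186,60])*4).round(0)
print("mouth",f((526.5,-227.3,190)),[f((526.5+.707*q*19,-227.3+r*19,190-.707*q*19)).tolist() for q in(1,-1) for r in (1,-1)])
cv2.imwrite("pics/w6.png",cv2.resize(im[60:210,186:326,::-1],(560,600),interpolation=cv2.INTER_CUBIC))
```

```text
[ 557.84705255 -226.7517233   204.32239889] [ 1.89442979  1.90984421 12.10826197] [ 0.40415267  0.12866816 -0.04480752]
mouth [283. 503.] [[392.0, 562.0], [170.0, 557.0], [417.0, 440.0], [152.0, 433.0]]
```

View pics/w6.png

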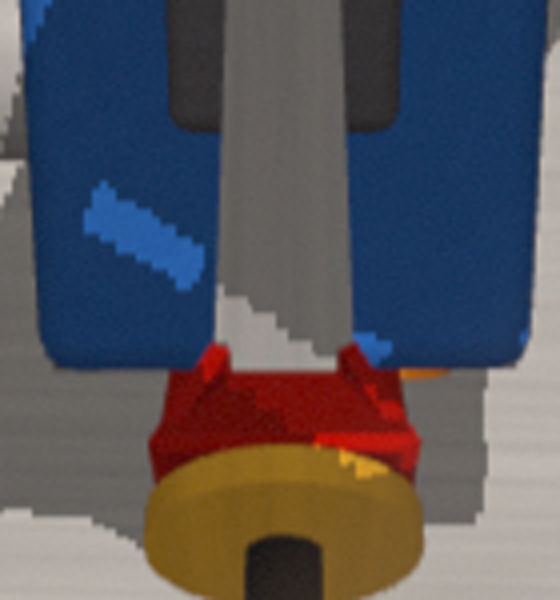

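The collar's upper edge sits against the red rim at about (283,450), and the motion has stalled at about 10 N, so it is seated. Drawing it out along the tube.

Call:
move_arm(
  moves=[-0.03,0,-0.03,0,-0.06,0,-0.06,0,-0.08,0,-0.08,0,-0.08,0,-0.08,0,-0.09,0,-0.09,0,-0.1,0,-0.1,0,-0.1,0,-0.1,0,-0.1,0,-0.1,0,-0.1,0,-0.1,0,-0.07,0,-0.07,0],
)

```text
t: 16.42
eef_pos: [679.4, -223.6, 325.0]
tcp_rot: [-3.142, 0.002, -3.118]
ft_force: [-0.6, 0.6, -2.2]
opening: 0.169
grip_force: 30.0
```

Run:
```python
from h import *
i=viewer.camera_info("wrist");im=viewer.read_camera("wrist")
st=monitor.state();print(st["eef_pos"],st["ft_force"],st["t"])
G=st["eef_pos"]+[0,0,17.1]
f=lambda p:((proj(i,p)-[176,0])*3.75).round(0)
for a in(40,43,45,47,49):
    c,n=np.cos(np.radians(a)),np.sin(np.radians(a))
    print(a,f(G+169*np.array([-c,-.023*c,-n])))
cv2.imwrite("pics/w7.png",cv2.resize(im[0:160,176:336,::-1],(600,600),interpolation=cv2.INTER_CUBIC))
```

```text
[ 680.31609188 -223.5739092   326.03567161] [-0.43216828  0.97612883 -0.36266806] 16.475
40 [302. 155.]
43 [302. 191.]
45 [302. 215.]
47 [302. 238.]
49 [302. 261.]
```

View pics/w7.png

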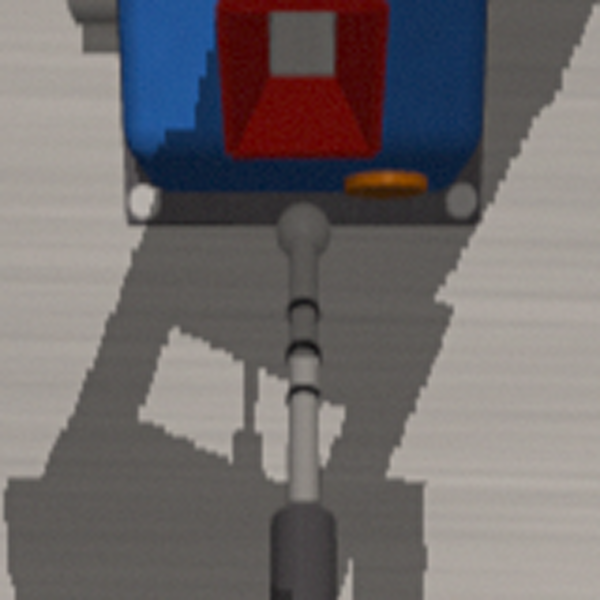

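The rod is fully out at a tilt of about 46°, with the ball at (303,230) well below the rim. To level it, I'll rest the shaft on the funnel's upper lip and lower the handle around it.

Call:
move_arm(
  moves=[0,0,-0.03,0,0.14,0,0,0,0.14,0,0,0,0.14,0,0,0,0,0,0.06,0,0,0,0.06,0,0,0,0.04,0,0,0,0,0],
)

```text
t: 17.48
eef_pos: [615.2, -225.1, 303.7]
tcp_rot: [3.141, -0.001, -3.118]
ft_force: [0.3, 1.0, -1.1]
opening: 0.168
grip_force: 30.0
```

Run:
```python
from h import *
rel((617.2,-225,299.1));print(monitor.state()["ft_force"],monitor.state()["moment"])
```

```text
pos [ 615.2 -225.1  303.7] yaw -3.118 t 17.48 | rows 1 each [-0.0132  0.0004  0.0306]
[ 0.25657192  0.96406286 -1.13610914] [ 0.0129002  -0.05357137 -0.01587228]
```

Call:
move_arm(
  moves=[-0.013,0,0.03,0,-0.06,0,0.065,0,-0.055,0,0.07,0,-0.048,0,0.074,0,-0.041,0,0.078,0,-0.035,0,0.081,0,0,0,0,0],
)

```text
t: 18.35
eef_pos: [652.7, -224.2, 243.4]
tcp_rot: [3.14, -0.002, -3.119]
ft_force: [-0.8, 0.5, -0.4]
opening: 0.164
grip_force: 30.0
```

Run:
```python
from h import *
rel((653,-225,243.9));print(monitor.state()["ft_force"],monitor.state()["moment"])
```

```text
pos [ 652.7 -224.2  243.4] yaw -3.119 t 18.35 | rows 1 each [-0.002  -0.0057 -0.0033]
[-0.81165936  0.45855922 -0.35288254] [ 0.11656858  0.0008579  -0.02257557]
```

Call:
move_arm(
  moves=[-0.028,0,0.084,0,-0.02,0,0.085,0,-0.013,0,0.087,0,-0.005,0,0.087,0,0,0,0.02,0,0,0,0,0],
)

```text
t: 19.1
eef_pos: [662.5, -224.1, 190.3]
tcp_rot: [3.141, -0.001, -3.119]
ft_force: [-0.3, 0.3, -0.2]
opening: 0.167
grip_force: 30.0
```

Run:
```python
from h import *
i=viewer.camera_info("wrist");im=viewer.read_camera("wrist")
st=monitor.state();print(st["eef_pos"],st["ft_force"],st["moment"],st["t"])
G=st["eef_pos"]+[0,0,17.1]
for a in(-10,-5,0,5,10,20):
    c,n=np.cos(np.radians(a)),np.sin(np.radians(a))
    d=np.array([-c,-.023*c,-n]);up=np.array([-n,0,c])
    print(a,"step",proj(i,G+89*d+up*6).round(1),"collartop",proj(i,G+49*d+up*22).round(1),"handlefront",proj(i,G+29*d+up*12).round(1))
for r in range(60,215,3): print(r,im[r,256].tolist(),im[r,264].tolist(),end=" | ")
```

```text
[ 662.6450415  -224.17408454  190.63852785] [ 0.01031518 -0.72969619 -1.01502685] [ 0.00610503  0.00963673 -0.01843753] 19.15
-10 step [255.9  88. ] collartop [255.8 192.7] handlefront [256.  221.3]
-5 step [256.   85.3] collartop [255.9 184.7] handlefront [256.1 216.9]
0 step [256.1  84.6] collartop [256.  177.8] handlefront [256.1 212.9]
5 step [256.1  85.3] collartop [256.2 171.9] handlefront [256.2 209.4]
10 step [256.2  87.5] collartop [256.3 167.1] handlefront [256.2 206.4]
20 step [256.3  94.9] collartop [256.5 160.7] handlefront [256.3 201.9]
60 [103, 99, 97] [99, 97, 92] | 63 [101, 98, 95] [93, 90, 88] | 66 [100, 98, 96] [102, 98, 95] | 69 [101, 97, 95] [97, 92, 90] | 72 [98, 98, 93] [98, 94, 92] | 75 [100, 97, 95] [97, 95, 91] | 78 [102, 100, 98] [99, 96, 93] | 81 [100, 98, 95] [95, 90, 89] | 84 [95, 92, 90] [98, 96, 92] | 87 [53, 49, 51] [46, 43, 45] | 90 [54, 49, 53] [48, 46, 46] | 93 [55, 53, 53] [49, 46, 47] | 96 [52, 48, 49] [47, 43, 44] | 99 [51, 49, 51] [48, 42, 44] | 102 [53, 48, 51] [46, 44, 44] | 105 [51, 49, 51] [47, 42, 43] | 108 [51, 50, 49] [48, 46, 47] | 111 
[... 442 characters left out ...]
| 153 [95, 89, 91] [81, 75, 78] | 156 [94, 89, 90] [78, 73, 74] | 159 [96, 90, 91] [81, 76, 77] | 162 [96, 90, 90] [79, 75, 76] | 165 [95, 90, 90] [78, 75, 75] | 168 [52, 47, 49] [49, 45, 46] | 171 [106, 76, 17] [106, 76, 21] | 174 [108, 79, 28] [106, 77, 27] | 177 [224, 161, 39] [215, 155, 38] | 180 [245, 196, 49] [240, 187, 48] | 183 [207, 149, 36] [238, 183, 41] | 186 [143, 104, 30] [240, 184, 46] | 189 [143, 103, 32] [129, 95, 31] | 192 [27, 27, 26] [33, 28, 28] | 195 [30, 28, 24] [38, 35, 29] | 198 [36, 33, 30] [40, 35, 32] | 201 [38, 32, 30] [42, 38, 32] | 204 [39, 34, 32] [45, 37, 32] | 207 [51, 44, 34] [81, 63, 30] | 210 [120, 92, 5] [121, 93, 16] | 213 [144, 108, 7] [143, 110, 17] |
```

Call:
move_arm(
  moves=[0,0,0.02,0],
)

```text
t: 19.27
eef_pos: [662.8, -224.3, 188.2]
tcp_rot: [-3.141, 0.001, -3.119]
ft_force: [-0.6, 0.7, 2.7]
opening: 0.164
grip_force: 30.0
```

Run:
```python
from h import *
st=monitor.state();print(st["eef_pos"],st["ft_force"],st["moment"])
i=viewer.camera_info("wrist");im=viewer.read_camera("wrist").astype(int)
st=monitor.state();print(st["eef_pos"],st["ft_force"],st["moment"])
p=im[:,250:263].mean(1)
print([(r,p[r].round().astype(int).tolist()) for r in list(range(82,89))+list(range(164,174))+list(range(204,212))])
w=cv2.imread("pics/w2.png")[:,:,::-1];w=cv2.resize(w,(512,384),interpolation=cv2.INTER_AREA);p=w[:,250:263].mean(1)
print("w2",[(r,p[r].round().astype(int).tolist()) for r in list(range(82,91))+list(range(160,174))+list(range(200,212))])
```

```text
[ 662.83061658 -224.2574708   188.16455957] [-0.56343485  0.67385781  2.66771589] [ 0.01551374  0.27683509 -0.01360104]
[ 662.7490047  -224.16758932  187.62784012] [1.52558884 0.42407167 0.6930257 ] [0.01290262 0.18370375 0.00706141]
[(82, [91, 88, 85]), (83, [91, 88, 85]), (84, [84, 81, 79]), (85, [65, 62, 62]), (86, [51, 48, 49]), (87, [50, 47, 48]), (88, [49, 47, 48]), (164, [87, 83, 84]), (165, [88, 83, 84]), (166, [88, 83, 84]), (167, [87, 83, 83]), (168, [88, 83, 85]), (169, [88, 83, 84]), (170, [99, 80, 60]), (171, [106, 78, 29]), (172, [107, 78, 22]), (173, [107, 78, 23]), (204, [38, 34, 31]), (205, [40, 35, 32]), (206, [40, 35, 32]), (207, [48, 41, 33]), (208, [91, 70, 25]), (209, [115, 87, 16]), (210, [120, 91, 14]), (211, [125, 96, 11])]
w2 [(82, [103, 100, 97]), (83, [104, 101, 97]), (84, [104, 101, 98]), (85, [96, 92, 90]), (86, [75, 72, 72]), (87, [59, 55, 57]), (88, [57, 54, 56]), (89, [57, 54, 56]), (90, [57, 54, 56]), (160, [57, 54, 56]), (161, [57, 54, 56]), (162, [56, 53, 55]), (163, [57, 54, 56]), (164, [58, 55, 56]), (165, [57, 55, 55]), (166, [58, 55, 56]), (167, [58, 55, 56]), (168, [57, 54, 56]), (169, [57, 54, 56]), (170, [71, 61, 52]), (171, [104, 79, 39]), (172, [120, 88, 29]), (173, [122, 89, 27]), (200, [35, 31, 29]), (201, [35, 31, 28]), (202, [36, 31, 29]), (203, [36, 32, 29]), (204, [37, 32, 29]), (205, [37, 33, 30]), (206, [37, 33, 30]), (207, [38, 34, 31]), (208, [59, 48, 27]), (209, [105, 81, 14]), (210, [130, 99, 1]), (211, [135, 103, 0])]
```

Edge rows match the level pose in the parked-pull picture to within 1 px, so the rod is level. Now lift it and take it to the dish.

Call:
move_arm(
  moves=[0,0,-0.1,0,0,0,-0.2,0,0,0.3,0,0,0,0.33,0,0,0,0.33,0,0,0,0.3,0,0,0,0.2,0,0,0.2,0.05,0,0,0.2,0,0,0,0,0,0,0],
)

```text
t: 20.58
eef_pos: [596.6, 1.2, 234.2]
tcp_rot: [-3.142, 0.001, -3.118]
ft_force: [0.4, 0.2, -0.3]
opening: 0.166
grip_force: 30.0
```

Run:
```python
from h import *
rel((587,2,93))
```

```text
pos [596.6   1.2 234.2] yaw -3.118 t 20.57 | rows 3 each [0.0218 0.0024 0.3137]
```

Call:
move_arm(
  moves=[0.065,0.005,0.1,0,0,0,0.25,0,0,0,0.25,0,0,0,0.2,0,0,0,0.1,0,0,0,0,0,0,0,0,0,0,0,0,0],
)

```text
t: 21.58
eef_pos: [588.3, 1.4, 98.7]
tcp_rot: [-3.141, 0.002, -3.119]
ft_force: [0.4, -0.9, -1.3]
opening: 0.167
grip_force: 30.0
```

Run:
```python
from h import *
i=viewer.camera_info("wrist");im=viewer.read_camera("wrist").astype(int)
p=im[:,250:263].mean(1);print([(r,p[r].round().astype(int).tolist()) for r in list(range(82,90))+list(range(166,174))+list(range(205,212))])
# dish centre (bright) and rod tip seen from the top camera
t=viewer.camera_info("top");tm=viewer.read_camera("top")
rel((587,2,93));st=monitor.state();print(st["qvel"].round(4),st["grip_force"],st["ft_force"])
G=st["eef_pos"]+[0,0,17.1];tip=G+175*np.array([-1,-.0236,0])
print("tip",tip,"px",proj(t,tip),"dish px",proj(t,(412,-2,18)))
u,v=proj(t,tip).astype(int);print(tm[v-12:v+10:1,u-6:u+7,2])
```

```text
[(82, [97, 94, 91]), (83, [96, 94, 91]), (84, [86, 83, 81]), (85, [64, 62, 62]), (86, [53, 49, 51]), (87, [53, 51, 52]), (88, [52, 50, 51]), (89, [53, 50, 51]), (166, [53, 50, 52]), (167, [53, 50, 52]), (168, [52, 50, 51]), (169, [58, 52, 50]), (170, [95, 72, 39]), (171, [113, 82, 26]), (172, [115, 83, 25]), (173, [114, 83, 24]), (205, [35, 31, 28]), (206, [35, 30, 28]), (207, [47, 39, 29]), (208, [95, 73, 15]), (209, [120, 91, 3]), (210, [125, 94, 1]), (211, [132, 99, 0])]
pos [588.    1.4  98.4] yaw -3.119 t 21.68 | rows 1 each [0.0069 0.0039 0.0362]
[-0.0009  0.0034  0.006  -0.0006 -0.0018  0.0002] 29.999848008155823 [ 0.38529787  0.10202339 -0.31800109]
tip [413.04605155  -2.68413602 115.52451249] px [260.46617115 240.87225745] dish px [260.61889148 242.65045299]
[[41 48 43 47 48 44 46 48 42 40 42 48 43]
 [49 46 51 44 50 46 41 46 44 48 38 41 40]
 [48 41 45 47 48 46 46 51 41 42 44 37 42]
 [41 39 42 42 40 39 46 41 46 47 45 43 50]
 [41 44 39 49 45 44 46 49 38 48 41 37 50]
 [42 43 49 46 46 41 42 43 46 40 43 38 45]
 [49 39 46 45 49 43 48 45 42 42 38 46 39]
 [36 45 43 45 46 48 46 39 43 44 32 41 39]
 [45 50 41 47 49 40 45 43 46 48 46 37 46]
 [47 40 44 45 44 45 51 46 41 48 46 40 38]
 [32 38 36 46 43 40 50 48 42 42 43 41 39]
 [33 29 34 28 33 32 32 36 30 31 31 34 30]
 [42 38 38 46 38 37 36 34 39 41 34 26 26]
 [44 43 46 49 45 38 43 40 41 43 42 46 42]
 [43 50 51 43 47 44 48 47 47 45 45 47 47]
 [51 53 47 55 46 47 46 46 47 49 47 47 49]
 [57 53 50 51 51 53 53 46 55 51 54 50 50]
 [54 50 51 54 55 53 49 54 46 57 50 48 51]
 [55 59 56 49 50 54 55 47 53 54 52 57 55]
 [56 53 55 57 51 58 57 51 56 59 55 51 57]
 [55 56 54 56 60 53 55 61 60 55 54 56 55]
 [58 65 57 61 61 61 58 57 57 53 59 54 57]]
```

The rod is level, the tip works out at (413, -3, 115) over the dish centre, and the arm is still. Handing in.

```bash
python3 -c "
from cell import order
print(order.job_done())"
```

```text
the job is handed in; nothing more can be done
None
```

The job is handed in, with no verdict returned: the rod was pulled out, seated in the guide with its collar on the rim, and drawn out again. By calculation it is held level with its tip about 115 mm above the table over the dish centre, though I viewed 12 pictures, two over the limit of 10.

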